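# Load a cell into the bench tester and start it

## Task

Put the red cell into the empty bay of the bench cell tester: press its flat negative end against the bay's spring slide to push the slide back, keeping the brass-tipped positive end raised, then tip the positive end down until the cell lies fully home in the bay. Then let go of it and press the green start button all the way in and release it. Leave the green cells where they are.

Things in the scene. Friction and masses are not known exactly. Their poses are not given: they have to be found in the camera images.
- cell_mid (a point): Centre of the red cell: a cylinder 32 mm in diameter, 70.5 mm long overall (body 68.5, then a 2 mm brass nub, 12 mm in diameter, at the positive end), about 0.15 kg. x runs along the cell to the positive end (white band, brass nub); the negative end is flat bare steel. It starts lying level in one of the two cradles of the blue tray, its axis 30 mm above the table.
- cell_pos (a point): Tip of the red cell's brass nub (positive end), on its axis, 35.25 mm from its centre.
- cell_neg (a point): Middle of the red cell's flat negative end face, 35.25 mm from its centre.
- tray: Fixed blue tray 124 x 190 mm with two cradles along its x, at y = +-42 mm; origin under its centre. They hold a cell by its ends only: ridges 23 to 35 mm either way from the cradle's middle, their tops 10 mm below the cell's axis. Beside the cell's middle the floor is 22 mm below the axis, free for fingers. The end rims (x = +-60 mm) are 22 mm high, the cell's axis 30 mm.
- bay (a point): Centre of a fully seated cell in the tester's empty bay, 44 mm above the table. x runs level from the spring slide (front) to the fixed positive contact (rear, brass under a red mark, face at x = +35.25 mm), z up. A seated cell lies along x, positive end to +x, on a floor 16 mm below. The rear deck behind the contact rises 4 mm above this point, so a raised end must clear that.
- tester: The grey and white cell tester, fixed, 220 x 200 mm; origin under the bays' middle, same axes as the bay; bays at y = +42 mm (empty) and -42 mm (green cell). Guide ridges centre a cell with about 1.5 mm of play: 23 to 34 mm either way along x, 14 to 20 mm to the sides, tops 10 mm below its axis. Beside its middle the deck is 22 mm below the axis, free for fingers.
- slide_plate (a point): Middle of the face of the sprung negative contact of the empty bay: an upright steel plate 20 mm wide, reaching from 13 mm below to 4 mm above the bay's point, on a black slide. Relaxed, its face is at x = -24.75 mm of the bay, 60 mm from the positive contact. A cell pushes it to -x. The spring cover behind it begins at x = -73 mm and stands 8 mm above the bay's point.
- slide (a joint): Travel of the empty bay's spring slide: 0 relaxed (as it starts), growing as it is pushed back to -x of the bay, stop at 0.022 m. Force 2 N at 0 plus 0.35 N per mm. About 0.0105 with a cell seated. The spring's friction on the cell's ends can keep a half-tipped cell from dropping home by itself.
- start_top (a point): Centre of the top of the green round start button, 28 mm in diameter, on the tester's rear deck behind the bay with the green cell. It is pressed straight down.
- start (a joint): Travel of the start button: 0 released, 0.006 m fully in; springs back; fully in takes 5 N.
- spare_mid (a point): Centre of the green cell (same size as the red one) in the tray's other cradle, 84 mm from the red cell. To be left alone.
- neighbour_mid (a point): Centre of the green cell (same size) seated in the tester's other bay. To be left alone.

How it is judged:
On the way, in this order (a step that is already met when the one before it is completed fails the run):
1. the negative end of the tipped cell (positive end raised by more than about 6 degrees) has pushed the spring slide back by more than 6 mm (value of joint slide above 0.006 m and angle between cell_mid's own x axis and vertical below 1.466 rad and distance between cell_neg and slide_plate below 0.016 m), for 0.1 s.
2. the cell lies fully home in the bay, positive end to the rear (distance between cell_mid and bay below 0.004 m and x of cell_pos in the frame of bay above 0.03 m and z of each of cell_pos, cell_neg in the frame of bay below 0.003 m), for 0.2 s.
3. the start button is pressed all the way in with the cell home (value of joint start above 0.0045 m and distance between cell_mid and bay below 0.004 m), for 0.05 s.
At the end, for the whole second after the job is handed in: Red cell in the bay, centre within 4 mm of its seated place, neither end over 3 mm high, positive end at the rear contact, slide held back over 8 mm; start button out again; green cell in the tray within 15 mm and the one in the tester within 6 mm of its start (all of step 2 and value of joint slide above 0.008 m and value of joint start below 0.002 m and distance of spare_mid from where it was at the start of the episode below 0.015 m and distance of neighbour_mid from where it was at the start of the episode below 0.006 m); the robot touches nothing.
It fails at once if the green cell in the tester is disturbed (moved more than 6 mm) (distance of neighbour_mid from where it was at the start of the episode above 0.006 m).
It fails at once if the green cell in the tray is disturbed (moved more than 15 mm) (distance of spare_mid from where it was at the start of the episode above 0.015 m).
It also fails if it takes over 50 s, if anything falls off the work surface, if the arm or the gripper's body presses on something with over 40 N, if the wrist force passes 120 N, or if a joint passes its speed limit or range.

## Robot

A 6-joint arm with a two-finger parallel gripper is mounted at the origin on the work surface. World frame = base frame: x ahead of the robot, y to its left, z up, the work surface at z = 0. Lengths are in m, angles in rad, forces in N, time in s.
With the tool pointing down it reaches from about 0.25 to 0.775 m from the base axis. Payload 8.9 kg.
Tool frame: the origin (TCP) lies at the very end of the fingers, on their centre line; the grasp point (between the pads) lies arm.tcp_to_grasp behind it (arm.tcp_to_grasp is the distance from the TCP to the grasp point, in m); z points along the fingers, y is the line along which they close (so a half turn about z gives the same grasp; the last joint's range is limited). The gripper opens to 85 mm and grips with 20 to 120 N. Pads are 22 mm wide; open, the fingers measure 114 mm over their backs; the gripper's body (76 mm by 85 mm) begins 54 mm behind the grasp point. The pads swing forward as they close: fully open they stand 13 mm farther back than shut.
Start: joints at [-1.335, 0.291, -0.153, 1.127, 0, 1.431], TCP at [0.192, -0.489, 0.231] pointing down, gripper open.
Joint ranges: [-2.52, 2.52], [-0.91, 1.74], [-1.3, 1.37], [-1.96, 2.02], [-1.52, 1.47], [-3.14, 3.14]. Speed limits (rad/s): [2.22, 2.22, 2.79, 3.14, 3.14, 3.14].

## Interface

Orientations are given as a unit quaternion [x, y, z, w].
In Python, from cell import arm gives the robot as it stands. The module is installed in compiled form; this text tells all that it offers.
- The arm moves only by the tool move_arm, never from a script. Its argument "motion" is a list of rows, each a list of 7 numbers: the shift along the tool's x, y, z in mm, then the turn, a rotation vector about the tool's x, y, z in degrees, then the opening, from 0 (shut) to 1 (fully open). A call has exactly 5 rows; each row shifts and turns the commanded pose from where the row before left it, along the tool's axes as they then stand; what a row does not reach is not made up. A row lasts 1/12 s, in which the tool goes at most 41.7 mm and 7.16 degrees, less where a joint would pass 70% of its speed; a pose out of reach is approached as far as the arm can. A call with a gripper value outside its range is refused whole. The fingers move at their own pace and stop on an object; "force" is the grip in N (left out, the last holds). Time passes only in rows, so rows that do not move let the fingers close, or fill a call up. It gives the time, the measured TCP pose, the force, the opening and the grip force at its end, in the units of the state.
- arm.get_obs(): the state, without advancing time (a new reading comes with each control period).
- arm.snapshot(name): name is "scene" or "side" or "wrist"; returns a dict with "frame" (480x640x3 uint8, blue, green, red), "intrinsics" (3x3 intrinsics, pixels), "position" and "rotation" of the camera in the world; the wrist camera has in their place "hand_eye" (4x4, takes a point from camera to tool coordinates, whose origin is the TCP and whose axes are the flange's). Camera axes: x right, y down, z forward; pixel columns grow to the right and rows downward; lengths in m; the calibration is good to about 2 mm. A picture is of the moment at which its call begins: read the wrist's pose just before it. There is no depth.
- arm.finish_job(): hands the job in; it is judged then, once.
The state is a dict: "time": time; "joint_pos": joint angles; "dq": joint speeds; "joint_torque": joint torques, N m; "eef_pos": TCP position; "eef_rot": TCP orientation; "force": force on the tool from outside, world axes, zero at the start; "moment": the same for the moment, N m; "finger_gap": finger opening in m; "grip_force": force on a finger pad.
Only numpy, scipy, OpenCV 4.12 (cv2) and the standard library are available. Lean on these libraries where they do the work, as an engineer would, in place of code of your own. Each camera call takes 0.05 s, during which the arm holds its last target. There are 200 camera calls.

## Working session

There is one attempt and no reset: what is moved stays moved. The work goes in short steps, Python scripts to look and compute and a tool call to move; the robot and the scene stay as the last step left them, time stands still between calls to the robot, and variables do not carry over. Pictures are saved under pics/ and viewed, at most 10 in all, crops included, and the job is handed in when it is done.

Besides the shell and the picture viewer there is one more tool, called after "Call:" by a JSON object that holds its "op" and its "data". move_arm: Moves the arm, as the interface text tells. Its arguments: {"type":"object","properties":{"motion":{"type":"array","items":{"type":"array","items":{"type":"number"}}},"force":{"type":"number"}},"required":["motion"]}

```bash
mkdir -p pics; cat > h.py <<'E'
import numpy as np, cv2
from cell import arm
from scipy.spatial.transform import Rotation as R
def cam(s,obs=None):
    K=np.array(s['intrinsics'])
    if 'hand_eye' in s:
        T=np.eye(4);T[:3,:3]=R.from_quat(obs['eef_rot']).as_matrix();T[:3,3]=obs['eef_pos']
        T=T@np.array(s['hand_eye']);return K,T[:3,3],T[:3,:3]
    r=np.array(s['rotation']); 
    if r.size==4:r=R.from_quat(r).as_matrix()
    return K,np.array(s['position']),r
def onz(c,uv,z):
    K,p,r=c;d=r@np.linalg.solve(K,[uv[0],uv[1],1.]);return p+d*(z-p[2])/d[2]
def proj(c,X):
    K,p,r=c;q=K@(r.T@(np.array(X)-p));return q[:2]/q[2]
E
python3 - <<'E'
from h import *
o=arm.get_obs();print(o['time'],o['eef_pos'],o['eef_rot'],arm.tcp_to_grasp,o['finger_gap'])
for n in ('scene','side','wrist'):
    s=arm.snapshot(n);cv2.imwrite(f'pics/{n}0.png',s['frame'])
    c=cam(s,o);print(n,c[1].round(3),c[2].round(2).tolist(),c[0][0,0])
    np.savez(f'{n}0.npz',f=s['frame'],K=c[0],p=c[1],r=c[2])
E
```

```text
0.0 [ 0.19207181 -0.48812346  0.23074791] [ 9.82496198e-01  1.86281487e-01 -4.53476389e-05 -6.53328413e-04] 0.0187 0.08518861030368091
scene [ 0.871 -0.254  0.592] [[0.6, 0.63, -0.5], [0.8, -0.47, 0.36], [-0.01, -0.61, -0.79]] 475.6817377067482
side [ 0.33  -0.505  0.495] [[0.91, -0.26, 0.33], [-0.42, -0.56, 0.71], [-0.0, -0.78, -0.62]] 501.7266366620804
wrist [ 0.258 -0.463  0.374] [[0.37, -0.89, -0.26], [-0.93, -0.35, -0.1], [0.0, 0.28, -0.96]] 388.12756731602104
```

View pics/scene0.png

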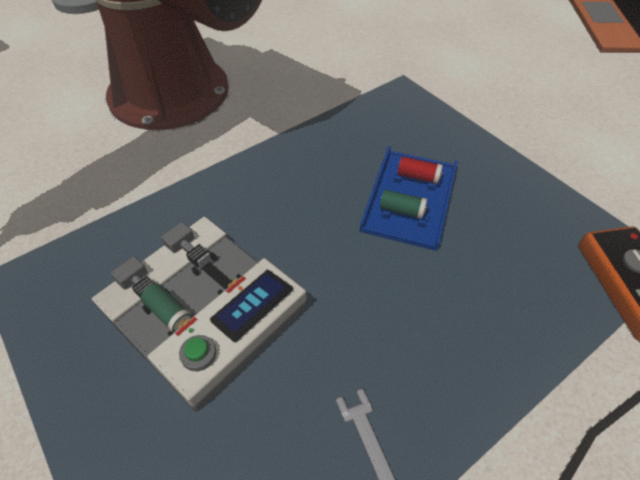

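View pics/side0.png

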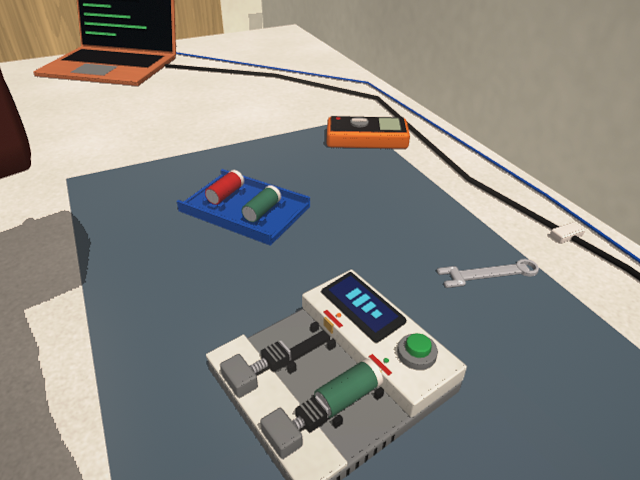

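The scene view shows the red cell at (419,170) with its white band on the right at (437,174), and the tester's empty bay running from its slide at (200,260) to its red mark at (236,284). The button is at (197,350). The side view shows the red cell at (225,188), the red marks at (333,318) and (380,365), and the button at (418,346).

```bash
cat >> h.py <<'E'
def blobs(f,kind,amin=25):
    h,s,v=cv2.split(cv2.cvtColor(f,cv2.COLOR_BGR2HSV))
    if kind=='red': m=((h<6)|(h>174))&(s>170)&(v>90)
    elif kind=='green': m=(h>45)&(h<90)&(s>70)&(v>40)
    elif kind=='blue': m=(h>105)&(h<125)&(s>170)&(v>70)
    m=m.astype(np.uint8)*255
    n,l,st,ce=cv2.connectedComponentsWithStats(m)
    return [(st[i,4],ce[i].round(1),cv2.minAreaRect(np.argwhere(l==i)[:,::-1].astype(np.float32))) for i in np.argsort(-st[:,4]) if i and st[i,4]>=amin]
def tri(c1,u1,c2,u2):
    A=[];b=[]
    ds=[]
    for (K,p,r),u in((c1,u1),(c2,u2)):
        d=r@np.linalg.solve(K,[u[0],u[1],1.]);d/=np.linalg.norm(d);M=np.eye(3)-np.outer(d,d);A.append(M);b.append(M@p)
    X=np.linalg.solve(A[0]+A[1],b[0]+b[1]);return X,[np.linalg.norm(A[i]@X-b[i]) for i in(0,1)]
def load(n):
    z=np.load(n);return z['f'],(z['K'],z['p'],z['r'])
E
python3 - <<'E'
from h import *
for n in('scene0','side0'):
    f,c=load(n+'.npz')
    for k,z in(('red',.03),('green',.04),('blue',.01)):
        for a,ce,r in blobs(f,k,20)[:6]:print(n,k,a,ce,np.round(r[1],1),round(r[2]),onz(c,ce,z).round(3))
E
```

```text
scene0 red 436 [417.4 167.3] [34.5 14.9] 11 [0.497 0.229 0.03 ]
scene0 green 743 [158.7 302.6] [39.4 23.2] 44 [ 0.484 -0.235  0.04 ]
scene0 green 681 [400.  202.6] [37.9 18.5] 13 [0.545 0.144 0.04 ]
scene0 green 433 [195.3 348.8] [23. 22.] 90 [ 0.573 -0.227  0.04 ]
scene0 blue 3532 [408.6 208.6] [79.8 83.9] 14 [0.545 0.167 0.01 ]
side0 red 452 [225.8 184.7] [17.4 30.5] 52 [0.506 0.234 0.03 ]
side0 red 107 [379.6 363.9] [26.9  3.5] 45 [ 0.551 -0.209  0.03 ]
side0 red 72 [332.3 318. ] [22.   3.1] 43 [ 0.534 -0.124  0.03 ]
side0 green 1625 [348.5 387. ] [30.9 61.3] 58 [ 0.5   -0.228  0.04 ]
side0 green 523 [262.9 201.5] [19.1 33.2] 48 [0.542 0.144 0.04 ]
side0 green 507 [418.2 345.2] [24. 25.] 90 [ 0.6   -0.212  0.04 ]
side0 green 214 [114.9  24.8] [62.3  3.4] 4 [0.467 1.295 0.04 ]
side0 green 165 [106.4  14.9] [47.2  3.4] 4 [0.457 1.43  0.04 ]
side0 green 104 [100.3  33. ] [31.2  3.3] 4 [0.414 1.222 0.04 ]
side0 blue 3634 [248.5 211.8] [127.3  57.3] 18 [0.523 0.167 0.01 ]
side0 blue 482 [539.3 192.5] [287.9   4.9] 33 [1.01  0.006 0.01 ]
```

View pics/wrist0.png

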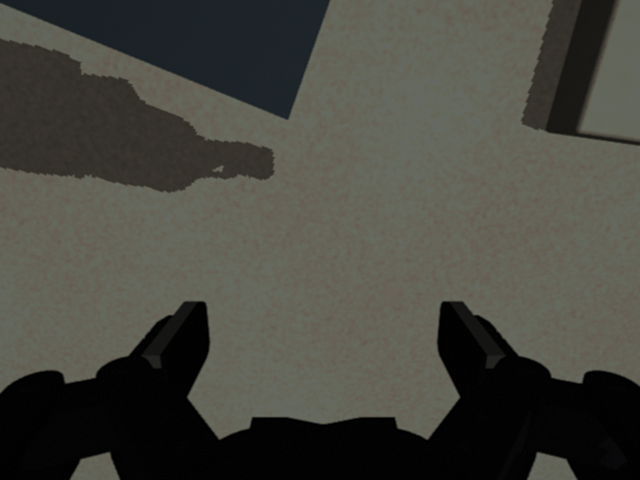

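The wrist view shows only the table and the fingers, which take up the bottom of the frame. Rough positions: tester about (0.50,-0.20), tray about (0.53,0.165). I'll go over the tester first for a look from the wrist, then on to the tray.

Call:
{"op": "move_arm", "data": {"motion": [[36,-16,-3,0,0,0,1],[36,-16,-3,0,0,0,1],[36,-16,-3,0,0,0,1],[36,-16,-3,0,0,0,1],[36,-16,-3,0,0,0,1]]}}

```text
time: 0.57
eef_pos: [0.3312, -0.3466, 0.2463]
eef_rot: [0.983, 0.186, -0.0, -0.0]
force: [0.5, 0.4, 0.5]
finger_gap: 0.0856
grip_force: 0.0
```

Call:
{"op": "move_arm", "data": {"motion": [[36,-16,-3,0,0,2,1],[36,-16,-3,0,0,2,1],[36,-16,-3,0,0,2,1],[30,-16,-3,0,0,2,1],[0,0,0,0,0,2,1]]}}

```text
time: 0.98
eef_pos: [0.4443, -0.2397, 0.2586]
eef_rot: [0.995, 0.101, 0.001, -0.0]
force: [-0.5, 0.2, 0.4]
finger_gap: 0.0855
grip_force: 0.0
```

```bash
python3 - <<'E'
from h import *
o=arm.get_obs();print(o['time'],o['eef_pos'],R.from_quat(o['eef_rot']).as_matrix().round(3),np.abs(o['dq']).max(),o['joint_pos'])
s=arm.snapshot('wrist');cv2.imwrite('pics/w1.png',s['frame']);c=cam(s,o)
np.savez('w1.npz',f=s['frame'],K=c[0],p=c[1],r=c[2])
for k in('red','green'):
  for a,ce,r in blobs(s['frame'],k,20)[:6]:print(k,a,ce,np.round(r[1],1),round(r[2]),onz(c,ce,.045).round(4))
E
```

```text
0.9833 [ 0.44432724 -0.23971094  0.25864587] [[ 0.979  0.202  0.002]
 [ 0.202 -0.979  0.001]
 [ 0.002 -0.001 -1.   ]] 0.3107844824580203 [-6.40866300e-01  2.37345781e-01 -1.53004349e-01  1.17959322e+00
  1.88827314e-03  2.29743675e+00]
red 216 [228.5  90.5] [ 5. 35.] 90 [ 0.525  -0.1405  0.045 ]
red 215 [326.6  91.5] [ 5. 35.] 90 [ 0.5412 -0.2236  0.045 ]
green 2266 [327.2 148.2] [32.3 71.2] 1 [ 0.4945 -0.2338  0.045 ]
green 1106 [345.6  31.8] [37.5 36.8] 45 [ 0.5899 -0.2295  0.045 ]
green 41 [326.8  80. ] [6. 6.] 90 [ 0.5503 -0.2218  0.045 ]
```

View pics/w1.png

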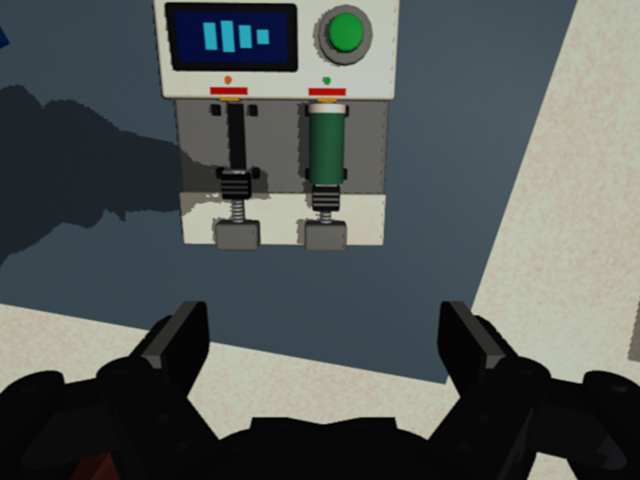

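The view from above shows the tester with its red marks at (228,90) and (327,91), the empty bay on the left, the green cell from row 103 to about 185, and the button at (346,32). Now I'll work out the tester frame. I'll also flip the wrist half a turn, because joint 6 would otherwise reach its limit at the tray.

```bash
python3 - <<'E'
from h import *
f,c=load('w1.npz')
print('cam',c[1])
a,b=onz(c,(228.5,90.5),.048)[:2],onz(c,(326.6,91.5),.048)[:2]
y=(a-b);print('sep',np.linalg.norm(y));y/=np.linalg.norm(y);x=np.array([y[1],-y[0]]);print('yaw',np.degrees(np.arctan2(x[1],x[0])))
m=(a+b)/2
for r in list(range(84,108))+list(range(178,192)):
    print(r,f[r,325:330].mean(0).round(), f[r,236:240].mean(0).round() if r>150 else f[r,222:236].mean(0).round(), (x@(onz(c,(327,r),.06)[:2]-m)*1000).round(1),(x@(onz(c,(228,r),.048)[:2]-m)*1000).round(1))
g=onz(c,(345.6,31.8),.055)[:2]-m;print('button rel mark mid',x@g,y@g)
g=onz(c,(327.2,148.2),.058)[:2]-m;print('neigh',x@g,y@g)
print('mid',m,'x',x)
fs,cs=load('side0.npz')
print(tri(c,(345.6,31.8),cs,(418.2,345.2)),tri(c,(326.6,91.5),cs,(379.6,363.9)),tri(c,(228.5,90.5),cs,(332.3,318.)))
E
```

```text
cam [ 0.51309697 -0.22588971  0.40178922]
sep 0.08389917837260201
yaw 11.07099064036142
84 [128. 150. 133.] [170. 186. 179.] 4.9 5.2
85 [174. 185. 179.] [181. 197. 189.] 4.1 4.4
86 [188. 198. 191.] [161. 178. 185.] 3.3 3.6
87 [168. 179. 187.] [ 83.  94. 171.] 2.5 2.8
88 [ 86.  94. 174.] [ 15.  20. 162.] 1.8 2.0
89 [ 18.  23. 168.] [  0.   4. 160.] 1.0 1.2
90 [  5.  11. 167.] [  2.   8. 161.] 0.2 0.4
91 [  6.  14. 167.] [  1.   7. 160.] -0.6 -0.4
92 [  6.  13. 167.] [  1.   6. 160.] -1.3 -1.2
93 [  6.  13. 168.] [ 26.  31. 160.] -2.1 -2.0
94 [ 34.  39. 167.] [ 95. 107. 169.] -2.9 -2.8
95 [102. 114. 173.] [159. 176. 182.] -3.7 -3.6
96 [159. 177. 182.] [140. 165. 176.] -4.4 -4.4
97 [137. 166. 179.] [ 64. 132. 172.] -5.2 -5.2
98 [ 63. 138. 179.] [ 26. 123. 173.] -6.0 -6.1
99 [ 27. 128. 178.] [ 26. 118. 166.] -6.8 -6.9
100 [ 26. 125. 173.] [ 26.  91. 129.] -7.6 -7.7
101 [ 26. 118. 165.] [46. 63. 76.] -8.4 -8.5
102 [ 51. 112. 146.] [72. 74. 73.] -9.1 -9.3
103 [119. 136. 134.] [61. 64. 64.] -9.9 -10.1
104 [178. 186. 176.] [43. 45. 45.] -10.7 -10.9
105 [190. 198. 191.] [38. 40. 40.] -11.5 -1
[... 542 characters left out ...]
. 12. 13.] [29. 30. 30.] -81.0 -83.8
189 [15. 16. 16.] [ 9.  9. 10.] -81.9 -84.7
190 [14. 14. 15.] [9. 8. 9.] -82.8 -85.6
191 [17. 17. 18.] [26. 27. 28.] -83.7 -86.5
button rel mark mid 0.044815495999529366 -0.05667095674091786
neigh -0.04681129870892402 -0.04293556349046086
mid [ 0.53292076 -0.18240399] x [0.98139001 0.1920251 ]
(array([ 0.58492381, -0.22910282,  0.06666119]), [np.float64(0.00039193453320531414), np.float64(0.00039193453320514733)]) (array([ 0.54056004, -0.22353735,  0.05202304]), [np.float64(0.00011658413828061678), np.float64(0.00011658413828063242)]) (array([ 0.52439374, -0.14195434,  0.05203666]), [np.float64(0.00041531461472783517), np.float64(0.00041531461472792553)])
```

Call:
{"op": "move_arm", "data": {"motion": [[0,0,0,0,0,-7,1],[0,0,0,0,0,-7,1],[0,0,0,0,0,-7,1],[0,0,0,0,0,-7,1],[0,0,0,0,0,-7,1]]}}

```text
time: 1.45
eef_pos: [0.4402, -0.244, 0.258]
eef_rot: [0.918, 0.397, -0.0, -0.0]
force: [-0.5, -0.5, 0.6]
finger_gap: 0.0851
grip_force: 0.0
```

Call:
{"op": "move_arm", "data": {"motion": [[0,0,0,0,0,-7,1],[0,0,0,0,0,-7,1],[0,0,0,0,0,-7,1],[0,0,0,0,0,-7,1],[0,0,0,0,0,-7,1]]}}

```text
time: 1.87
eef_pos: [0.4401, -0.2441, 0.258]
eef_rot: [0.756, 0.655, -0.0, -0.0]
force: [-0.1, 0.1, -0.2]
finger_gap: 0.0857
grip_force: 0.0
```

Call:
{"op": "move_arm", "data": {"motion": [[0,0,0,0,0,-7,1],[0,0,0,0,0,-7,1],[0,0,0,0,0,-7,1],[0,0,0,0,0,-7,1],[0,0,0,0,0,-7,1]]}}

```text
time: 2.28
eef_pos: [0.4401, -0.2441, 0.2581]
eef_rot: [0.524, 0.852, -0.0, -0.0]
force: [0.0, -0.6, -0.2]
finger_gap: 0.0854
grip_force: 0.0
```

Call:
{"op": "move_arm", "data": {"motion": [[0,0,0,0,0,-7,1],[0,0,0,0,0,-7,1],[0,0,0,0,0,-7,1],[0,0,0,0,0,-7,1],[0,0,0,0,0,-7,1]]}}

```text
time: 2.7
eef_pos: [0.4401, -0.2441, 0.258]
eef_rot: [0.243, 0.97, 0.0, -0.0]
force: [-0.1, 0.3, 0.3]
finger_gap: 0.0855
grip_force: 0.0
```

Call:
{"op": "move_arm", "data": {"motion": [[0,0,0,0,0,-7,1],[0,0,0,0,0,-7,1],[0,0,0,0,0,-7,1],[0,0,0,0,0,-7,1],[0,0,0,0,0,-7,1]]}}

```text
time: 3.12
eef_pos: [0.4402, -0.2441, 0.258]
eef_rot: [-0.059, 0.998, 0.0, -0.0]
force: [1.2, -0.1, -0.2]
finger_gap: 0.0854
grip_force: 0.0
```

Call:
{"op": "move_arm", "data": {"motion": [[0,0,0,0,0,-5,1],[0,0,0,0,0,-5,1],[0,0,0,0,0,-5,1],[0,0,0,0,0,-5,1],[0,0,0,0,0,0,1]]}}

```text
time: 3.53
eef_pos: [0.4402, -0.244, 0.2581]
eef_rot: [-0.231, 0.973, 0.0, -0.0]
force: [0.4, 0.5, 0.2]
finger_gap: 0.0853
grip_force: 0.0
```

Tester yaw is 11.1° and the bay is about (0.482,-0.150,0.044). The neighbour cell spans 69 mm, which is consistent, and the button is about (0.585,-0.229,0.066). Now to the red cell.

Call:
{"op": "move_arm", "data": {"motion": [[-22,32,0,0,0,0,1],[-22,32,0,0,0,0,1],[-22,32,0,0,0,0,1],[-22,32,0,0,0,0,1],[-22,32,0,0,0,0,1]]}}

```text
time: 3.95
eef_pos: [0.4676, -0.0501, 0.2583]
eef_rot: [-0.227, 0.974, -0.0, -0.0]
force: [0.7, -0.2, 0.2]
finger_gap: 0.0853
grip_force: 0.0
```

Call:
{"op": "move_arm", "data": {"motion": [[-22,32,0,0,0,0,1],[-22,32,0,0,0,0,1],[-22,32,0,0,0,0,1],[-22,32,0,0,0,0,1],[-22,32,0,0,0,0,1]]}}

```text
time: 4.37
eef_pos: [0.4949, 0.1424, 0.2583]
eef_rot: [-0.227, 0.974, -0.0, -0.0]
force: [1.3, 0.3, 0.3]
finger_gap: 0.0852
grip_force: 0.0
```

Call:
{"op": "move_arm", "data": {"motion": [[-22,32,0,0,0,0,1],[-22,32,0,0,0,0,1],[0,0,0,0,0,0,1],[0,0,0,0,0,0,1],[0,0,0,0,0,0,1]]}}

```text
time: 4.78
eef_pos: [0.5057, 0.2172, 0.2579]
eef_rot: [-0.228, 0.974, -0.0, -0.0]
force: [-0.9, -0.0, 0.2]
finger_gap: 0.0855
grip_force: 0.0
```

```bash
python3 - <<'E'
from h import *
o=arm.get_obs();print(o['time'],o['eef_pos'],np.abs(o['dq']).max(),o['joint_pos'])
s=arm.snapshot('wrist');cv2.imwrite('pics/w2.png',s['frame']);c=cam(s,o);print(c[1])
np.savez('w2.npz',f=s['frame'],K=c[0],p=c[1],r=c[2])
for k in('red','green','blue'):
  for a,ce,r in blobs(s['frame'],k,80)[:4]:print(k,a,ce,np.round(r[0],1),np.round(r[1],1),round(r[2],1),[onz(c,q,.046 if k!='blue' else .02)[:2].round(4).tolist() for q in cv2.boxPoints(r)])
E
```

```text
4.7833 [0.5057329  0.21723638 0.25793729] 0.022553590654389014 [ 2.73145879e-01  3.27663233e-01 -3.08373159e-02  1.21327350e+00
 -4.46764135e-04 -1.87646159e-01]
[0.44205337 0.18550073 0.40101469]
red 1926 [334.2 199.6] [334.4 200. ] [64.9 31. ] 81.9 [[0.4807, 0.1953], [0.4648, 0.2184], [0.5144, 0.2537], [0.5312, 0.2297]]
green 1955 [246.1 201.9] [246.  202.4] [65.2 31.4] 79.3 [[0.5196, 0.1233], [0.5023, 0.1463], [0.5523, 0.1807], [0.5707, 0.1568]]
blue 17584 [294.3 196.8] [291.8 200.8] [124.8 197.8] 81.1 [[0.5258, 0.0774], [0.4173, 0.2322], [0.5153, 0.3086], [0.6365, 0.141]]
```

View pics/w2.png

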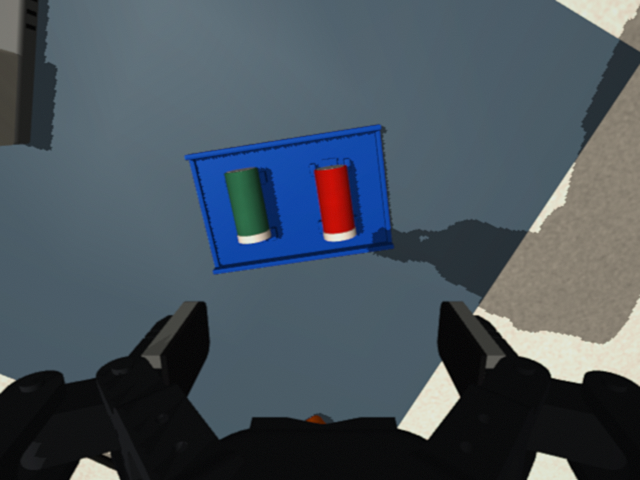

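The red cell lies from about (329,165), negative end on the robot side, to (343,241), white band facing away. The fingers are at the bottom of the frame.

```bash
python3 - <<'E'
from h import *
f,c=load('w2.npz')
h,s,v=cv2.split(cv2.cvtColor(f,cv2.COLOR_BGR2HSV))
fg=((h<10)|(h>170))&(s>120)&(v>60) | (s<70)&(v>110)
fg=fg.astype(np.uint8);fg[:, :305]=0;fg[:,365:]=0;fg[:150]=0;fg[250:]=0
mid={}
for r in range(158,246,3):
    q=np.flatnonzero(fg[r]); 
    if len(q)>8: mid[r]=(q.min()+q.max())/2;
print({k:(float(m),int(fg[k].sum())) for k,m in mid.items()})
rs=[r for r in mid if 172<r<230];p=np.polyfit(rs,[mid[r] for r in rs],1)
P=[onz(c,(np.polyval(p,r),r),.030)[:2] for r in(170,230)]
a=(P[1]-P[0])/np.linalg.norm(P[1]-P[0]);n=np.array([-a[1],a[0]]);print('yaw',np.degrees(np.arctan2(a[1],a[0])),P)
for r in list(range(160,174))+list(range(234,246)):
    u=np.polyval(p,r);k=int(round(u));print(r,f[r,k-2:k+3].mean(0).round(),round(1e3*float(a@onz(c,(u,r),.046)[:2]),1))
print('lat',n@P[0],n@P[1],a,n)
E
```

```text
{170: (330.5, 32), 173: (330.5, 32), 176: (331.0, 33), 179: (331.5, 32), 182: (331.5, 32), 185: (332.5, 32), 188: (332.5, 32), 191: (333.5, 32), 194: (333.5, 32), 197: (334.0, 31), 200: (334.5, 32), 203: (335.0, 31), 206: (335.5, 32), 209: (336.0, 31), 212: (336.0, 31), 215: (337.0, 31), 218: (337.0, 31), 221: (337.5, 32), 224: (338.0, 31), 227: (339.0, 31), 230: (339.0, 28), 233: (338.5, 24), 236: (338.5, 30), 239: (336.0, 23)}
yaw 35.25368541503252 [array([0.47580013, 0.20894867]), array([0.52443407, 0.24332444])]
160 [171.  73.  19.] 498.3
161 [173.  74.  20.] 499.2
162 [173.  74.  19.] 500.1
163 [173.  74.  18.] 501.0
164 [169.  72.  21.] 501.9
165 [141.  70.  40.] 502.8
166 [95. 77. 69.] 503.7
167 [78. 83. 84.] 504.7
168 [ 77.  80. 112.] 505.6
169 [ 44.  47. 162.] 506.5
170 [ 12.  18. 197.] 507.4
171 [  6.  14. 200.] 508.3
172 [  6.  15. 197.] 509.2
173 [  6.  16. 197.] 510.1
234 [212. 230. 227.] 568.3
235 [220. 234. 229.] 569.3
236 [217. 231. 229.] 570.3
237 [216. 231. 228.] 571.3
238 [217. 232. 231.] 572.3
239 [213. 230. 228.] 573.3
240 [191. 177. 171.] 574.4
241 [169.  94.  66.] 575.4
242 [164.  62.   7.] 576.4
243 [166.  67.  12.] 577.4
244 [166.  68.  15.] 578.4
245 [166.  69.  15.] 579.4
lat -0.10400233524276484 -0.10400233524276487 [0.81660443 0.57719772] [-0.57719772  0.81660443]
```

Red cell centre is about (0.502,0.227) with its axis at yaw 35.25°. Body length comes out at roughly 69 to 71 mm, which is consistent. I'll narrow the opening and go down.

Call:
{"op": "move_arm", "data": {"motion": [[0,0,0,0,0,-4.5,0.7],[0,0,0,0,0,-4.4,0.7],[-2.7,10.6,25,0,0,0,0.7],[0,0,35,0,0,0,0.7],[0,0,35,0,0,0,0.7]]}}

```text
time: 5.25
eef_pos: [0.5029, 0.2268, 0.1633]
eef_rot: [-0.302, 0.953, -0.0, 0.001]
force: [0.1, -0.3, 0.2]
finger_gap: 0.0597
grip_force: 0.0
```

Call:
{"op": "move_arm", "data": {"motion": [[0,0,35,0,0,0,0.7],[0,0,35,0,0,0,0.7],[0,0,20,0,0,0,0.7],[0,0,0,0,0,0,0.7],[0,0,0,0,0,0,0.7]]}}

```text
time: 5.67
eef_pos: [0.5017, 0.2266, 0.0732]
eef_rot: [-0.303, 0.953, -0.0, -0.001]
force: [1.2, -0.3, 0.1]
finger_gap: 0.0597
grip_force: 0.0
```

```bash
python3 - <<'E'
from h import *
o=arm.get_obs();T=R.from_quat(o['eef_rot']).as_matrix();print(o['time'],o['eef_pos'],T.round(3),o['finger_gap'])
print('remaining tool mm',1e3*T.T@(np.array([.5018,.2274,.0125])-o['eef_pos']),np.degrees(np.arctan2(T[1,0],T[0,0]))%360)
s=arm.snapshot('wrist');cv2.imwrite('pics/w3.png',s['frame'])
E
```

```text
5.6667 [0.50166056 0.2265736  0.07322661] [[-0.817 -0.577 -0.002]
 [-0.577  0.817 -0.001]
 [ 0.002  0.    -1.   ]] 0.05968467710191276
remaining tool mm [-0.69921616  0.56949088 60.72569969] 215.23687991974953
```

View pics/w3.png

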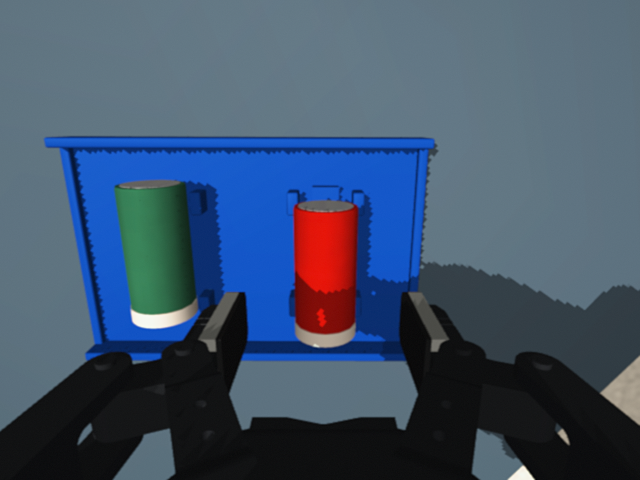

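The cell is centred between the fingers (column 326 against 323 for the finger midpoint), and both fingers clear the green cell. Going down and gripping.

Call:
{"op": "move_arm", "data": {"motion": [[-0.7,0.6,16,0,0,0,0.65],[0,0,16,0,0,0,0.65],[0,0,16,0,0,0,0.65],[0,0,12,0,0,0,0.65],[0,0,0.7,0,0,0,0.65]]}}

```text
time: 6.13
eef_pos: [0.5026, 0.2286, 0.0128]
eef_rot: [-0.303, 0.953, -0.0, 0.0]
force: [-0.6, 0.2, 0.9]
finger_gap: 0.0558
grip_force: 0.0
```

Call:
{"op": "move_arm", "data": {"motion": [[0,0,0,0,0,0,0.2],[0,0,0,0,0,0,0.2],[0,0,0,0,0,0,0.2],[0,0,0,0,0,0,0.2],[0,0,0,0,0,0,0.2]], "force": 60}}

```text
time: 6.55
eef_pos: [0.5037, 0.2292, 0.0147]
eef_rot: [-0.304, 0.953, -0.0, 0.002]
force: [-0.8, -1.6, 5.9]
finger_gap: 0.0303
grip_force: 58.8
```

Gripped, with 59 N on the pads. Next: lift, travel to the tester and turn to its yaw.

Call:
{"op": "move_arm", "data": {"motion": [[0,0,-10,0,0,0,0.2],[0,0,-25,0,0,0,0.2],[0,0,-28,0,0,0,0.2],[0,0,-28,0,0,0,0.2],[0,0,-28,0,0,0,0.2]]}}

```text
time: 6.97
eef_pos: [0.5024, 0.229, 0.1345]
eef_rot: [-0.304, 0.953, 0.0, 0.001]
force: [-0.2, 0.2, -1.2]
finger_gap: 0.0299
grip_force: 59.5
```

Call:
{"op": "move_arm", "data": {"motion": [[10,-13,-10,0,0,0,0.2],[18,-25,-10,0,0,0,0.2],[18,-25,-10,0,0,0,0.2],[18,-25,0,0,0,0,0.2],[18,-25,0,0,0,0,0.2]]}}

```text
time: 7.38
eef_pos: [0.5014, 0.0882, 0.164]
eef_rot: [-0.304, 0.953, -0.0, 0.002]
force: [0.8, -0.3, -1.8]
finger_gap: 0.03
grip_force: 59.5
```

Call:
{"op": "move_arm", "data": {"motion": [[18,-25,0,0,0,0,0.2],[18,-25,0,0,0,0,0.2],[18,-25,0,0,0,0,0.2],[18,-25,0,0,0,0,0.2],[18,-25,0,0,0,0,0.2]]}}

```text
time: 7.8
eef_pos: [0.4999, -0.0662, 0.1633]
eef_rot: [-0.304, 0.953, -0.0, 0.001]
force: [1.0, -0.4, -0.7]
finger_gap: 0.0298
grip_force: 59.5
```

Call:
{"op": "move_arm", "data": {"motion": [[18,-25,0,0,0,0,0.2],[18,-25,0,0,0,0,0.2],[10,-14,0,0,0,0,0.2],[0,0,0,0,0,6,0.2],[0,0,0,0,0,6,0.2]]}}

```text
time: 8.22
eef_pos: [0.4995, -0.145, 0.1631]
eef_rot: [-0.199, 0.98, -0.0, 0.001]
force: [-0.0, 1.5, -1.7]
finger_gap: 0.0304
grip_force: 59.6
```

Call:
{"op": "move_arm", "data": {"motion": [[0,0,0,0,0,6,0.2],[0,0,0,0,0,6.2,0.2],[0,0,0,0,0,0,0.2],[0,0,0,0,0,0,0.2],[0,0,0,0,0,0,0.2]]}}

```text
time: 8.63
eef_pos: [0.4995, -0.1435, 0.1624]
eef_rot: [-0.099, 0.995, -0.0, 0.0]
force: [0.1, -0.2, -2.0]
finger_gap: 0.0301
grip_force: 59.6
```

```bash
python3 - <<'E'
from h import *
o=arm.get_obs();T=R.from_quat(o['eef_rot']).as_matrix();print(o['time'],o['eef_pos'],T.round(4),o['finger_gap'],np.abs(o['dq']).max(),o['joint_pos'])
s=arm.snapshot('wrist');cv2.imwrite('pics/w4.png',s['frame']);c=cam(s,o)
np.savez('w4.npz',f=s['frame'],K=c[0],p=c[1],r=c[2],o=o['eef_pos'],T=T,he=s['hand_eye'])
for n in('scene','side'):
    s=arm.snapshot(n);cv2.imwrite(f'pics/{n}4.png',s['frame']);c=cam(s);np.savez(f'{n}4.npz',f=s['frame'],K=c[0],p=c[1],r=c[2])
E
```

```text
8.6333 [ 0.49951019 -0.14351444  0.16240237] [[-9.803e-01 -1.973e-01  9.000e-04]
 [-1.973e-01  9.803e-01 -4.000e-04]
 [-8.000e-04 -5.000e-04 -1.000e+00]] 0.030132636357653588 0.010159964973011257 [-4.20517282e-01  3.29954592e-01 -2.87463310e-01  9.52427023e-01
  1.61852833e-05 -6.19117516e-01]
```

View pics/w4.png

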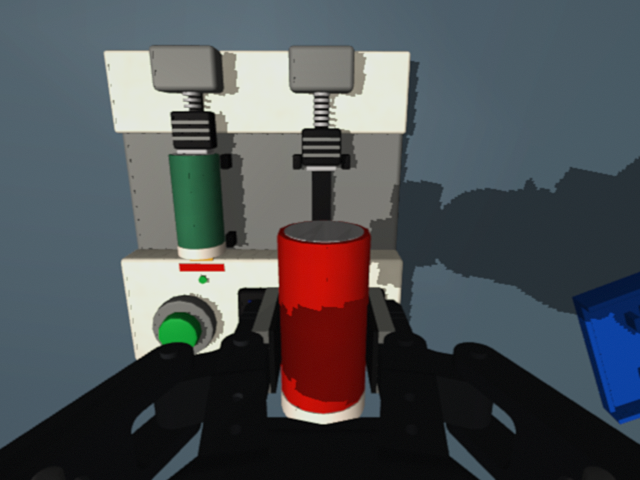

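View pics/side4.png

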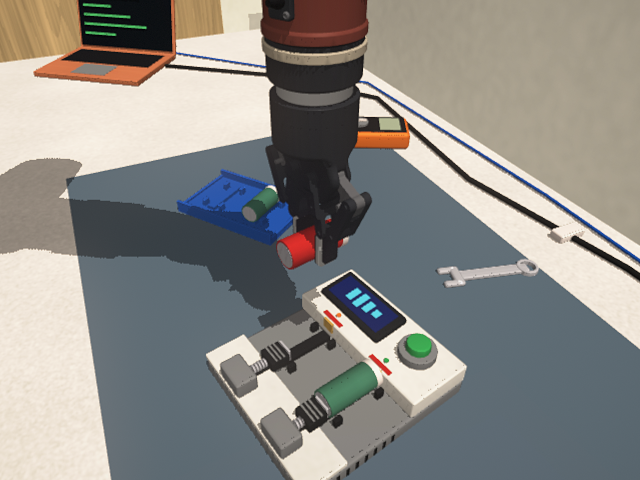

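The wrist view shows the cell held level, its steel face an ellipse centred near (324,232), and lined up with the slide at (321,150). The neighbour cell spans rows 150–258 and its mark is at (202,268). The side view confirms the positive end is toward the rear.

```bash
python3 - <<'E'
from h import *
z=np.load('w4.npz');f=z['f'];c=(z['K'],z['p'],z['r']);o=z['o'];T=z['T']
h,s,v=cv2.split(cv2.cvtColor(f,cv2.COLOR_BGR2HSV))
x=np.array([.98139,.19203]);y=np.array([-.19203,.98139]);bay=np.array([.4818,-.1496])
# held cell: face lower/upper rim rows along col 324; widths
for r in range(217,250,2): print(r,f[r,322:327].mean(0).round())
m=(((h<8)|(h>172))&(s>150)&(v>60))
for r in(250,270,300,340,380): q=np.flatnonzero(m[r,250:400])+250;print('w',r,q.min(),q.max())
print('slide cols')
for r in range(150,176): print(r,f[r,318:324].mean(0).round(),(1e3*(x@(onz(c,(321,r),.048)[:2]-bay))).round(1))
print('neigh')
for r in list(range(146,160))+list(range(244,276)): print(r,f[r,196:204].mean(0).round(),(1e3*(x@(onz(c,(198,r),.060)[:2]-bay))).round(1))
def lat(u,r,zz): return (1e3*(y@(onz(c,(u,r),zz)[:2]-bay))).round(1)
for r in(170,200,230):
    q=np.flatnonzero(((h>60)&(h<90)&(s>70)&(v>40))[r,150:230])+150;print('neighbour',r,q.min(),q.max(),lat((q.min()+q.max())/2,r,.044))
for r in(155,185,200,210):
    q=np.flatnonzero((v<45)[r,297:345])+297;print('slide dark',r,q.min(),q.max(),lat((q.min()+q.max())/2,r,.04))
for a,ce,rr in blobs(f,'red',60): print('red',a,ce,lat(*ce,.050),(1e3*(x@(onz(c,ce,.050)[:2]-bay))).round(1))
he=z['he'];print(he.round(4).tolist())
for r in (221,232,240):
    d=he[:3,:3]@np.linalg.solve(c[0],[324,r,1.]);t=he[:3,3]
    for zt in(-.0313,-.0153,0.0007): print('tool',r,zt,(1e3*(t+d*(zt-t[2])/d[2])).round(1))
E
```

```text
217 [19. 18. 19.]
219 [22. 22. 28.]
221 [63. 64. 66.]
223 [65. 66. 67.]
225 [66. 67. 68.]
227 [65. 67. 68.]
229 [66. 67. 68.]
231 [66. 67. 68.]
233 [66. 67. 68.]
235 [67. 68. 68.]
237 [66. 67. 68.]
239 [66. 67. 68.]
241 [ 90.  92. 106.]
243 [28. 30. 89.]
245 [  7.  14. 187.]
247 [  6.  15. 197.]
249 [  6.  15. 198.]
w 250 278 369
w 270 279 367
w 300 279 367
w 340 282 364
w 380 282 364
slide cols
150 [22. 22. 22.] -36.9
151 [19. 18. 19.] -36.2
152 [27. 27. 28.] -35.6
153 [67. 70. 71.] -35.0
154 [116. 122. 123.] -34.3
155 [125. 131. 132.] -33.7
156 [105. 111. 112.] -33.1
157 [46. 48. 49.] -32.4
158 [17. 16. 17.] -31.8
159 [20. 20. 20.] -31.1
160 [22. 21. 22.] -30.5
161 [22. 22. 22.] -29.9
162 [21. 21. 21.] -29.2
163 [17. 16. 17.] -28.6
164 [13. 12. 13.] -27.9
165 [46. 47. 48.] -27.3
166 [118. 120. 122.] -26.6
167 [177. 180. 183.] -26.0
168 [190. 193. 197.] -25.3
169 [172. 176. 180.] -24.7
170 [126. 130. 132.] -24.0
171 [50. 52. 53.] -23.4
172 [16. 16. 16.] -22.7
173 [20. 20. 21.] -22.1
174 [22. 21. 22.] -21.4
175 [21. 21. 22.] -20.8
neigh
146 [25. 26. 27.] -39.7
147 [15. 15. 16.] -39.1
[... 1129 characters left out ...]
r 170 170 214 -85.9
neighbour 200 173 216 -86.0
neighbour 230 177 219 -85.5
slide dark 155 297 344 -0.1
slide dark 185 313 330 0.6
slide dark 200 313 330 0.6
slide dark 210 313 330 0.7
red 12852 [321.5 320. ] 1.0 84.4
red 307 [201.4 267. ] -83.4 43.6
[[-0.0006, -0.9604, -0.2786, 0.0712], [1.0, -0.0001, -0.0016, -0.0003], [0.0015, -0.2786, 0.9604, -0.143], [0.0, 0.0, 0.0, 1.0]]
tool 221 -0.0313 [ 43.9  -0.2 -31.3]
tool 221 -0.0153 [ 40.   -0.1 -15.3]
tool 221 0.0007 [36.  -0.1  0.7]
tool 232 -0.0313 [ 40.5  -0.2 -31.3]
tool 232 -0.0153 [ 36.1  -0.1 -15.3]
tool 232 0.0007 [31.7 -0.1  0.7]
tool 240 -0.0313 [ 38.   -0.2 -31.3]
tool 240 -0.0153 [ 33.2  -0.1 -15.3]
tool 240 0.0007 [28.5 -0.1  0.7]
```

The second look agrees with the first: slide plate at -24.5 mm and the neighbour's body end at 33.6 mm, so the bay moves only about 0.4 mm, to (0.4820,-0.1492). The held cell's centre is about +1.5 mm along tool x and level. Next, the waypoint deltas.

```bash
cat > wp.py <<'E'
import sys
from h import *
bay=np.array([.4820,-.1492,.044]);B=R.from_euler('z',11.07,degrees=True).as_matrix()
off=np.array([.0015,-.0002,-.0153])
def pose(x,z,th):
    t=np.radians(th);s,c=np.sin(t),np.cos(t)
    T=B@np.array([[-c,0,s],[0,1,0],[-s,0,-c]]);return bay+B@np.array([x,0,z])/1e3-T@off,T
def cellnow(o):
    T=R.from_quat(o['eef_rot']).as_matrix();return (1e3*B.T@(o['eef_pos']+T@off-bay)).round(1),np.degrees(np.arcsin(-T[2,0])).round(1)
if __name__=='__main__':
    o=arm.get_obs();p=np.array(o['eef_pos']);T=R.from_quat(o['eef_rot']).as_matrix()
    print('t',o['time'],'cell now',cellnow(o),'F',np.round(B.T@o['force'],1),'gap',round(o['finger_gap'],4))
    for a in sys.argv[1:]:
        q,S=pose(*map(float,a.split(',')))
        print(a,'shift',(1e3*T.T@(q-p)).round(1),'turn',np.degrees(R.from_matrix(T.T@S).as_rotvec()).round(2));p,T=q,S
E
python3 wp.py 18,60,25 18,17,25 -7.5,17,25 -7.5,13,20 -7.5,9.5,15 -7.5,6.5,10 -7.5,3.5,5 -7.5,.5,0 0,.5,0
```

```text
t 8.7833 cell now (array([ 16.7,   2.1, 133.2]), np.float64(0.0)) F [ 0.1  0.4 -1.7] gap 0.0302
18,60,25 shift [-7.6 -2.1 71.1] turn [  0.04 -24.99   0.21]
18,17,25 shift [18.2  0.  39. ] turn [0. 0. 0.]
-7.5,17,25 shift [ 23.1  -0.  -10.8] turn [0. 0. 0.]
-7.5,13,20 shift [3.  0.  3.7] turn [ 0.  5. -0.]
-7.5,9.5,15 shift [ 2.5 -0.   3.4] turn [-0.  5.  0.]
-7.5,6.5,10 shift [2.1 0.  3. ] turn [0. 5. 0.]
-7.5,3.5,5 shift [ 1.9 -0.   3. ] turn [ 0.  5. -0.]
-7.5,.5,0 shift [ 1.6 -0.   3.1] turn [-0.  5.  0.]
0,.5,0 shift [-7.5 -0.   0. ] turn [0. 0. 0.]
```

Call:
{"op": "move_arm", "data": {"motion": [[-2.6,-0.7,20,0,0,0.2,0.2],[-2.5,-0.7,20,0,0,0,0.2],[-2.5,-0.7,18,0,0,0,0.2],[0,0,13,0,0,0,0.2],[0,0,0,0,-5,0,0.2]]}}

```text
time: 9.2
eef_pos: [0.5079, -0.1435, 0.0876]
eef_rot: [-0.097, 0.994, 0.005, 0.042]
force: [-0.2, -0.1, -0.0]
finger_gap: 0.03
grip_force: 59.6
```

Call:
{"op": "move_arm", "data": {"motion": [[0,0,0,0,-5,0,0.2],[0,0,0,0,-5,0,0.2],[0,0,0,0,-5,0,0.2],[0,0,0,0,-5,0,0.2],[0,0,0,0,0,0,0.2]]}}

```text
time: 9.62
eef_pos: [0.5036, -0.1426, 0.089]
eef_rot: [-0.093, 0.972, 0.022, 0.215]
force: [-1.7, 0.3, -2.1]
finger_gap: 0.0305
grip_force: 59.6
```

```bash
python3 wp.py 18,17,25; python3 - <<'E'
from h import *
s=arm.snapshot('side');cv2.imwrite('pics/side5.png',cv2.resize(s['frame'][180:460,180:500],None,fx=2,fy=2))
E
```

```text
t 9.6167 cell now (array([14.6,  2.1, 58.2]), np.float64(25.0)) F [-1.6  0.6 -2.1] gap 0.0305
18,17,25 shift [14.4 -2.2 38.8] turn [ 0.09  0.01 -0.17]
```

View pics/side5.png

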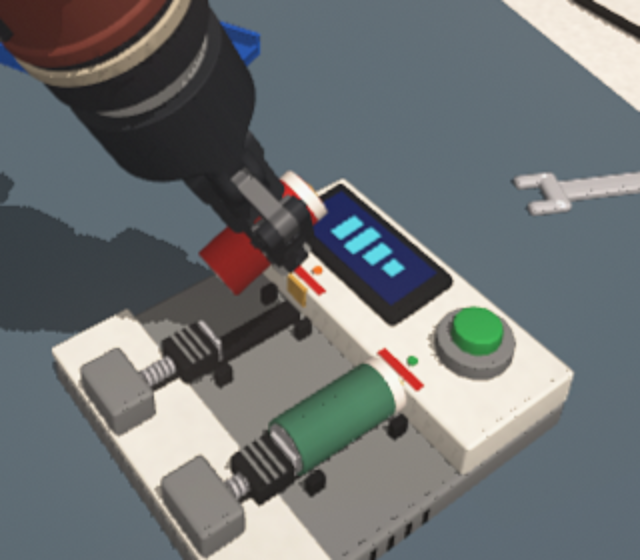

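The side view shows the cell tilted with its white end up above the bay, clear of everything. The 2 mm lateral offset is still there, so I'll correct it on the way down and check.

Call:
{"op": "move_arm", "data": {"motion": [[5,-1.1,8,0,0,0,0.2],[5,-1.1,8,0,0,0,0.2],[4.4,0,8,0,0,0,0.2],[0,0,0,0,0,0,0.2],[0,0,0,0,0,0,0.2]]}}

```text
time: 10.08
eef_pos: [0.5055, -0.147, 0.0628]
eef_rot: [-0.094, 0.972, 0.021, 0.215]
force: [0.2, -0.2, -1.5]
finger_gap: 0.0302
grip_force: 59.6
```

```bash
python3 wp.py 18,17,25
```

```text
t 10.0833 cell now (array([15.7, -2.5, 32.1]), np.float64(24.9)) F [ 0.1 -0.2 -1.5] gap 0.0302
18,17,25 shift [ 4.2  2.6 14.6] turn [-0.02 -0.1  -0.05]
```

Call:
{"op": "move_arm", "data": {"motion": [[0,0,0,0,0,0,0.2],[0,0,0,0,0,0,0.2],[0,0,0,0,0,0,0.2],[0,0,0,0,0,0,0.2],[0,0,0,0,0,0,0.2]]}}

```text
time: 10.5
eef_pos: [0.5049, -0.1469, 0.0631]
eef_rot: [-0.093, 0.972, 0.021, 0.216]
force: [0.6, -0.1, -0.9]
finger_gap: 0.03
grip_force: 59.6
```

```bash
python3 wp.py 18,17,25; python3 - <<'E'
from wp import *
for i in range(5):
    o=arm.get_obs();print(cellnow(o),np.array(o['joint_pos'])[:4].round(4));arm.snapshot('side')
E
```

```text
t 10.5 cell now (array([15.1, -2.4, 32.3]), np.float64(25.0)) F [ 0.6 -0.2 -0.9] gap 0.03
18,17,25 shift [ 3.8  2.4 15.1] turn [-0.06  0.01 -0.08]
(array([15.1, -2.4, 32.3]), np.float64(25.0)) [-0.616   0.2769 -0.8299  0.1518]
(array([15. , -2.3, 32.2]), np.float64(25.0)) [-0.616   0.2769 -0.8301  0.1517]
(array([15. , -2.3, 32.1]), np.float64(25.0)) [-0.6161  0.277  -0.8302  0.1516]
(array([15. , -2.3, 32.1]), np.float64(25.0)) [-0.6161  0.2771 -0.8302  0.1515]
(array([15. , -2.2, 32.1]), np.float64(25.0)) [-0.6161  0.2772 -0.8303  0.1515]
```

Call:
{"op": "move_arm", "data": {"motion": [[2,1.2,5,0,0,0,0.2],[1.8,1.1,5,0,0,0,0.2],[0,0,5,0,0,0,0.2],[0,0,0,0,0,0,0.2],[0,0,0,0,0,0,0.2]]}}

```text
time: 11.17
eef_pos: [0.5069, -0.1437, 0.047]
eef_rot: [-0.093, 0.972, 0.021, 0.215]
force: [0.4, 0.0, -0.4]
finger_gap: 0.0304
grip_force: 59.6
```

```bash
python3 wp.py 18,17,25 -7.5,17,25
```

```text
t 11.1667 cell now (array([17.7,  0.4, 16.2]), np.float64(25.0)) F [ 0.4 -0.1 -0.4] gap 0.0304
18,17,25 shift [-0.6 -0.4 -0.6] turn [ 0.01 -0.05 -0.1 ]
-7.5,17,25 shift [ 23.1  -0.  -10.8] turn [0. 0. 0.]
```

The cell is placed and tilted 25°. Now push the slide back.

Call:
{"op": "move_arm", "data": {"motion": [[4.5,-0.1,-2,0,0,0,0.2],[4.5,-0.1,-2,0,0,0,0.2],[4.5,-0.1,-2,0,0,0,0.2],[4.5,0,-2,0,0,0,0.2],[4.5,0,-2,0,0,0,0.2]]}}

```text
time: 11.58
eef_pos: [0.4835, -0.149, 0.0478]
eef_rot: [-0.094, 0.972, 0.021, 0.217]
force: [6.1, 2.8, -1.6]
finger_gap: 0.0299
grip_force: 59.6
```

Call:
{"op": "move_arm", "data": {"motion": [[0,0,0,0,0,0,0.2],[0,0,0,0,0,0,0.2],[0,0,0,0,0,0,0.2],[0,0,0,0,0,0,0.2],[0,0,0,0,0,0,0.2]]}}

```text
time: 12.0
eef_pos: [0.4838, -0.149, 0.0479]
eef_rot: [-0.094, 0.972, 0.021, 0.217]
force: [6.3, 3.6, -1.4]
finger_gap: 0.0302
grip_force: 59.6
```

```bash
python3 wp.py -7.5,17,25;  python3 - <<'E'
from h import *
s=arm.snapshot('side');cv2.imwrite('pics/side6.png',cv2.resize(s['frame'][200:440,190:470],None,fx=2.5,fy=2.5))
E
```

```text
t 12.0 cell now (array([-6.1, -0.4, 17.1]), np.float64(25.2)) F [ 6.9  2.3 -1.4] gap 0.0302
-7.5,17,25 shift [ 1.4  0.4 -0.5] turn [-0.03  0.15 -0.05]
```

View pics/side6.png

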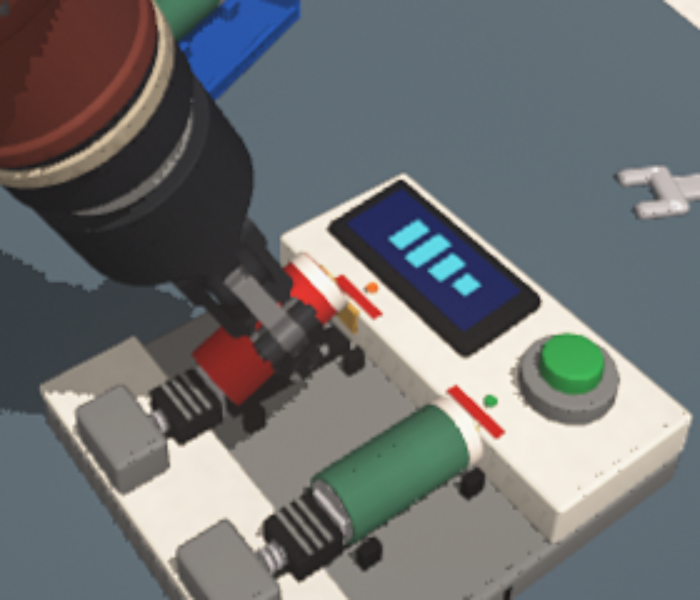

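The slide is pushed back; 6.9 N of reaction means about 14 mm of travel. The positive end is up in front of the contact. There is a slight side force, so I'll nudge +y and tip down.

Call:
{"op": "move_arm", "data": {"motion": [[4.4,0.4,3.2,0,5,0,0.2],[2.5,0.4,3.4,0,5,0,0.2],[2.1,0,3,0,5,0,0.2],[0,0,0,0,0,0,0.2],[0,0,0,0,0,0,0.2]]}}

```text
time: 12.47
eef_pos: [0.4813, -0.1496, 0.0363]
eef_rot: [-0.096, 0.991, 0.008, 0.089]
force: [7.9, 2.6, 4.4]
finger_gap: 0.0304
grip_force: 60.2
```

```bash
python3 wp.py -7.5,6.5,10 -7.5,3.5,5 -7.5,.5,0
```

```text
t 12.4667 cell now (array([-5. , -0.4,  7.1]), np.float64(10.3)) F [8.3 1.1 4.4] gap 0.0304
-7.5,6.5,10 shift [2.7 0.5 0.1] turn [-0.1   0.28  0.04]
-7.5,3.5,5 shift [ 1.9 -0.   3. ] turn [ 0.  5. -0.]
-7.5,.5,0 shift [ 1.6 -0.   3.1] turn [-0.  5.  0.]
```

Call:
{"op": "move_arm", "data": {"motion": [[3,0.4,3,0,5,0,0.2],[1.6,0,3.1,0,5,0,0.2],[0,0,0,0,0.3,0,0.2],[0,0,0,0,0,0,0.2],[0,0,0,0,0,0,0.2]]}}

```text
time: 12.88
eef_pos: [0.4771, -0.15, 0.0291]
eef_rot: [-0.096, 0.995, -0.001, 0.0]
force: [8.4, 1.1, 1.8]
finger_gap: 0.03
grip_force: 60.2
```

```bash
python3 wp.py -6,.5,0 0,.5,0
```

```text
t 12.8833 cell now (array([-6.4, -0. ,  0.4]), np.float64(0.0)) F [ 8.5 -0.5  1.8] gap 0.03
-6,.5,0 shift [-0.4  0.1 -0.1] turn [-0.08  0.   -0.05]
0,.5,0 shift [-6. -0.  0.] turn [0. 0. 0.]
```

Level and low in the bay. Slide forward to the contact.

Call:
{"op": "move_arm", "data": {"motion": [[-2,0,0,0,0,0,0.2],[-2,0,0,0,0,0,0.2],[-2.4,0,0,0,0,0,0.2],[0,0,0,0,0,0,0.2],[0,0,0,0,0,0,0.2]]}}

```text
time: 13.3
eef_pos: [0.4825, -0.1489, 0.0291]
eef_rot: [-0.096, 0.995, -0.001, -0.0]
force: [6.5, 0.9, 1.4]
finger_gap: 0.0302
grip_force: 60.2
```

```bash
python3 wp.py 0,.2,0
```

```text
t 13.3 cell now (array([-0.9, -0. ,  0.4]), np.float64(-0.0)) F [ 6.5 -0.4  1.4] gap 0.0302
0,.2,0 shift [-0.9  0.1  0.2] turn [-0.07 -0.05 -0.09]
```

Call:
{"op": "move_arm", "data": {"motion": [[0,0,0,0,0,0,0.45],[0,0,0,0,0,0,0.5],[0,0,0,0,0,0,0.6],[0,0,0,0,0,0,0.6],[0,0,0,0,0,0,0.6]]}}

```text
time: 13.72
eef_pos: [0.4801, -0.1483, 0.028]
eef_rot: [-0.096, 0.995, -0.0, -0.003]
force: [-0.5, -0.5, 0.8]
finger_gap: 0.0514
grip_force: 0.0
```

Call:
{"op": "move_arm", "data": {"motion": [[0,0,-10,0,0,0,0.6],[0,0,-20,0,0,0,0.6],[0,0,-25,0,0,0,0.6],[0,0,-25,0,0,0,0.6],[0,0,-20,0,0,0,0.6]]}}

```text
time: 14.13
eef_pos: [0.4812, -0.1483, 0.1305]
eef_rot: [-0.096, 0.995, -0.001, -0.002]
force: [1.5, -0.0, -0.4]
finger_gap: 0.0515
grip_force: 0.0
```

Call:
{"op": "move_arm", "data": {"motion": [[0,0,-20,0,0,0,0],[0,0,-20,0,0,0,0],[0,0,0,0,0,0,0],[0,0,0,0,0,0,0],[0,0,0,0,0,0,0]]}}

```text
time: 14.55
eef_pos: [0.4808, -0.148, 0.168]
eef_rot: [-0.096, 0.995, -0.0, -0.003]
force: [-1.1, 0.9, -0.6]
finger_gap: -0.0
grip_force: 0.0
```

```bash
python3 wp.py; python3 - <<'E'
from wp import *
o=arm.get_obs();T=R.from_quat(o['eef_rot']).as_matrix();print(o['eef_pos'],o['finger_gap'])
s=arm.snapshot('wrist');f=s['frame'];c=cam(s,o);np.savez('w7.npz',f=f,K=c[0],p=c[1],r=c[2])
gs=[]
for k in('red','green'):
  for a,ce,r in blobs(f,k,60)[:5]:print(k,a,ce,np.round(r[1],1),(1e3*B.T@(onz(c,ce,.058)-bay)).round(1))
w=arm.snapshot('side');g=w['frame']
cs=cam(w)
for a,ce,r in blobs(g,'green',200)[:4]:print('side green',a,ce)
cv2.imwrite('pics/w7.png',np.hstack([cv2.resize(f[:400,80:500],(400,380)),cv2.resize(g[230:430,200:480],(400,380))]))
E
```

```text
t 14.55 cell now (array([ -2.3,   1.2, 139.3]), np.float64(-0.3)) F [-0.9  1.  -0.6] gap -0.0
[ 0.48082776 -0.1479834   0.16798741] -3.5300535471491445e-05
red 3597 [320.6 228.3] [88. 43.] [-5.7 -0.9 14. ]
red 294 [207.4 291. ] [42.  6.] [ 39.9 -81.1  14. ]
green 3579 [200.6 228.5] [90.4 43.2] [ -5.7 -81.8  14. ]
green 820 [183.6 348.7] [23.7 42. ] [  86.  -102.5   14. ]
side green 1611 [348.6 387.1]
side green 505 [418.2 345.2]
side green 365 [259.4 203.9]
side green 214 [114.9  24.8]
```

View pics/w7.png

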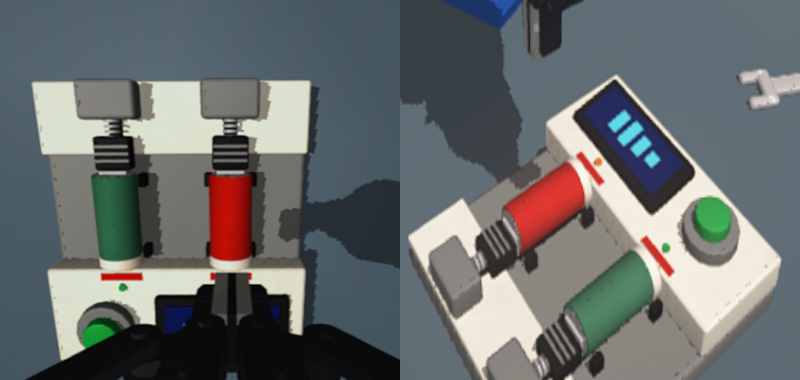

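The red cell lies home: it shows the same x as the neighbour at the same plane (-5.7 mm for both), level, with the white end at the contact. Now the start button at about (0.585,-0.229,0.067).

Call:
{"op": "move_arm", "data": {"motion": [[-22,-25,0,0,0,0,0],[-22,-25,0,0,0,0,0],[-22,-25,0,0,0,0,0],[-20,-24,0,0,0,0,0],[0,0,20,0,0,0,0]]}}

```text
time: 15.07
eef_pos: [0.5904, -0.2338, 0.1498]
eef_rot: [-0.095, 0.995, -0.003, 0.001]
force: [0.6, -0.5, 0.8]
finger_gap: 0.0001
grip_force: 0.0
```

Call:
{"op": "move_arm", "data": {"motion": [[0,0,25,0,0,0,0],[0,0,25,0,0,0,0],[0,0,15,0,0,0,0],[0,0,0,0,0,0,0],[0,0,0,0,0,0,0]]}}

```text
time: 15.48
eef_pos: [0.583, -0.2285, 0.0815]
eef_rot: [-0.096, 0.995, 0.001, -0.004]
force: [-0.3, -0.3, 0.2]
finger_gap: -0.0
grip_force: 0.0
```

```bash
python3 - <<'E'
from h import *
o=arm.get_obs();T=R.from_quat(o['eef_rot']).as_matrix();print(o['time'],o['eef_pos'],o['force'],1e3*T.T@(np.array([.585,-.229,.0667])-o['eef_pos']))
E
```

```text
15.4833 [ 0.58299762 -0.22853233  0.08149058] [-0.33564673 -0.31358646  0.20726823] [-1.98929969 -0.8679682  14.77425772]
```

Press in small steps, watching the force.

Call:
{"op": "move_arm", "data": {"motion": [[-2,0,5,0,0,0,0],[0,0,4,0,0,0,0],[0,0,4,0,0,0,0],[0,0,3,0,0,0,0],[0,0,0,0,0,0,0]]}}

```text
time: 15.9
eef_pos: [0.5864, -0.2289, 0.0668]
eef_rot: [-0.096, 0.995, -0.001, -0.002]
force: [1.2, 0.6, 3.1]
finger_gap: -0.0002
grip_force: 1.6
```

Call:
{"op": "move_arm", "data": {"motion": [[0,0,2,0,0,0,0],[0,0,2,0,0,0,0],[0,0,1,0,0,0,0],[0,0,0,0,0,0,0],[0,0,0,0,0,0,0]]}}

```text
time: 16.32
eef_pos: [0.5866, -0.2289, 0.0638]
eef_rot: [-0.096, 0.995, -0.001, -0.002]
force: [-3.7, 2.0, 19.7]
finger_gap: -0.0003
grip_force: 10.0
```

19.7 N is well past the 5 N needed to press it fully in. I'll check by numbers, then release and back off.

```bash
python3 - <<'E'
from h import *
f0,_=load('side0.npz');f=arm.snapshot('side')['frame']
def m(f):
    h,s,v=cv2.split(cv2.cvtColor(f,cv2.COLOR_BGR2HSV));k=(h>45)&(h<90)&(s>70)&(v>40);return k[325:372,395:445]
for g in(f0,f):
    k=m(g);r,c=np.nonzero(k);print(len(r),r.min()+325,r.max()+325,c.min()+395,c.max()+395)
E
```

```text
507 333 357 406 431
176 340 357 406 430
```

Call:
{"op": "move_arm", "data": {"motion": [[0,0,-5,0,0,0,0],[0,0,-15,0,0,0,0],[0,0,-25,0,0,0,0],[0,0,-30,0,0,0,0],[0,0,-30,0,0,0,0]]}}

```text
time: 16.78
eef_pos: [0.5855, -0.2282, 0.1671]
eef_rot: [-0.096, 0.995, 0.0, -0.004]
force: [1.0, -0.7, -0.4]
finger_gap: 0.0001
grip_force: 0.0
```

```bash
python3 - <<'E'
from h import *
o=arm.get_obs();print(o['time'],o['eef_pos'],o['force'])
f=arm.snapshot('side')['frame']
for k in('red','green'):
    for a,ce,r in blobs(f,k,200)[:3]:print(k,a,ce,np.round(r[1],1),round(r[2]))
E
```

```text
16.7833 [ 0.58547799 -0.22816411  0.16711831] [ 0.99032552 -0.69845643 -0.4041856 ]
red 1326 [302.6 337. ] [27.  53.4] 61
green 1613 [348.6 387.1] [30.2 61.6] 56
green 527 [262.8 201.6] [19.1 33.4] 49
green 506 [418.3 345.2] [24. 25.] 90
```

```bash
python3 -c "
from cell import arm;print(arm.finish_job())"
```

```text
the job is handed in; nothing more can be done
None
```

The job is handed in: the red cell lies home in the bay, the start button was pressed fully in (19.7 N) and sprang back out, and the camera showed both green cells unmoved; I viewed 11 pictures, one over the limit of 10, and the hand-in returned no verdict.

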